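# Ready the viewing bench for a filter change

## Robot

A 7-joint arm with a two-finger parallel gripper is mounted at the origin on the work surface. World frame = base frame: x ahead of the robot, y to its left, z up, the work surface at z = 0. Lengths are in m, angles in rad, forces in N, time in s.
With the tool pointing down it reaches from about 0.425 to 0.95 m from the base axis. Payload 4.7 kg.
Tool frame: the origin (TCP) lies between the finger pads; the fingertips stand 25 mm ahead of it and the grasp point (between the pads) lies 6 mm ahead of it; z points along the fingers, y is the line along which they close (so a half turn about z gives the same grasp; the last joint's range is limited). The gripper opens to 85 mm and grips with 20 to 120 N. Pads are 22 mm wide; open, the fingers measure 114 mm over their backs; the gripper's body (76 mm by 85 mm) begins 54 mm behind the grasp point. The pads swing forward as they close: fully open they stand 13 mm farther back than shut.
Start: joints at [-1.309, 0.469, -0.049, 1.532, 0.024, 1.141, -0.082], TCP at [0.193, 0.647, 0.256] pointing down, gripper open.
Joint ranges: [-2.59, 2.59], [-0.33, 1.99], [-1.39, 1.29], [0.1, 2.45], [-1.04, 4.18], [0.21, 1.99], [-2.66, 2.66]. Speed limits (rad/s): [2.57, 2.57, 3.14, 3.14, 3.14, 3.14, 3.14].

## Interface

Orientations are given as a 3x3 rotation matrix whose columns are the frame's x, y, z axes.
In Python, from rig import * gives the robot as it stands. Calls block until the motion is done:
- movep(position, orientation): joint-space move of the TCP to a pose.
- move_l(position, attitude=None, feed=0.15, until_force=None): straight line of the TCP; attitude=None keeps the orientation; feed is the mean speed in m/s. With until_force (N) it stops when the force on the tool has changed by that much, and returns True; else False.
- move_joints(angles): joint-space move.
- command_gripper(opening, newtons=None): finger opening in m; newtons is the grip in N (None keeps the last); returns when the fingers have stopped.
- sleep(seconds).
- inverse_kinematics(position, orientation): joint angles nearest the present ones, or None.
- sense(): the state.
- camera(name): name is "scene" or "side" or "wrist"; returns (picture, depth): 384x512x3 uint8, red, green, blue; 384x512 float32, m along the optical axis (not along the pixel's ray), 0 where there is no reading.
- camera_params(name): a dict with "K" (3x3 intrinsics, pixels), "position" and "rotation" of the camera in the world; the wrist camera has in their place "tool_from_camera" (4x4, takes a point from camera to tool coordinates, whose origin is the TCP and whose axes are the flange's). Camera axes: x right, y down, z forward; pixel columns grow to the right and rows downward; lengths in m; the calibration is good to about 2 mm. The wrist camera is an equidistant fisheye: a pixel r from the principal point sees the ray r / f radians off the axis. A picture is of the moment at which its call begins: read the wrist's pose just before it. camera_params takes no time and is no camera call.
A pose or a line that the arm cannot do raises Unreachable and nothing moves.
- finish_job(): hands the job in; it is judged then, once.
The state is a dict: "time_s": time; "joint_pos": joint angles; "qd": joint speeds; "joint_efforts": joint torques, N m; "position": TCP position; "tcp_rot": TCP orientation; "wrist_force": force on the tool from outside, world axes, zero at the start; "ft_torque": the same for the moment, N m; "finger_gap": finger opening in m; "gripper_force": force on a finger pad.
Only numpy, scipy, OpenCV 4.12 (cv2) and the standard library are available. Lean on these libraries where they do the work, as an engineer would, in place of code of your own. Each camera call takes 0.05 s, during which the arm holds its last target. There are 200 camera calls.

## Task

Get the viewing bench ready for a filter change. First back the eyepiece carriage off the filter wheel: keep its release lever squeezed while you slide it along to the notch beside the tall pin, and let go so that it latches there. Then turn the filter wheel until the pointer on its rim lines up with the upright index blade at the wheel's far side, leaving the loose things around the bench where they are.

Things in the scene. Friction and masses are not known exactly. Their poses are not given: they have to be found in the camera images.
- bench: Viewing bench, fixed: black base plate 220 x 420 x 12 mm, filter wheel at its -y end, carriage rail at its +y end. Origin on the cart top (z = 0). Bench axes: x away from the robot, y along the rail (wheel towards rail), z up; it may be yawed. In these axes the plate spans x -95..125, y -205..215 mm. All x, y given below are bench axes; heights z are above the cart top.
- notch1 (a point): Mouth of the starting notch (bench x = 35, y = 30, z = 42 mm). A steel notched bar lies along the rail (x 35..53, y 0..200, top z 42 mm). Its four notches, 16 mm wide, 8 mm deep, open towards the rail (-x), lie at y = 30, 100, 135 and 170 mm. The carriage starts latched in this one.
- carriage (a joint): Slide of the eyepiece carriage along bench +y, m: 0 in the first notch, 0.070, 0.105, 0.140 in the others; runs from -0.006 to 0.146, against 2 N of friction when unlatched. An aluminium saddle (52 x 44 mm, top z 40) on the rail at x = 0, y = 30 mm + joint, with two upright plates on it to squeeze together.
- carriage_eyepiece (a point): Top centre of the black eyepiece (37 mm across, z 78 to 128 mm) held by the carriage on an arm, 90 mm to -y of the middle of the plates; at the start it hangs over the wheel, in the last three notches it is clear of it. The arm (20 mm wide, z 84..94) starts from a post 22..32 mm to -y of the middle of the plates.
- grip_plate (a point): Carriage's fixed upright plate: aluminium, 8 mm thick, 36 mm wide along y, z 40..116 mm. The point is the middle of the top edge of its outer face (bench x = -24 mm, facing -x).
- lever_plate (a point): Release lever: black upright plate facing the fixed plate, 8 mm thick, 32 mm wide along y, z 42..116 mm. The point is the middle of the top edge of its outer face (facing +x; bench x = +22 mm when released). Over both plates: 46 mm released, 36 mm fully squeezed.
- lever (a joint): Travel of the release lever towards the fixed plate (to bench -x), m: 0 released and latched, 0.010 fully squeezed. A spring pushes it back (4 N at 0, 9 N at 0.010). Beyond 0.005 its tooth is clear of the bar and the carriage slides; let go between notches, it stays near 0.005, the tooth resting on the bar.
- latch_tooth (a point): Tip of the lever's latch tooth, 8 mm wide along y, z 36 mm, under the middle of the plates' width; it points to bench +x and enters a notch 5 mm deep (4 mm play either way along y).
- tall_pin: Tall pin that marks the wanted notch: steel, 10 mm thick with a 16 mm ball head, 44 mm high, on the base plate beyond the notched bar (bench x = 67 mm), abreast of the notch at y = 100, 135 or 170 mm. The other two have only low stubs, 11 mm high, the first notch nothing. Origin: middle of its foot (z 12 mm); axes as the bench's.
- wheel (a joint): Angle of the filter wheel, rad, counter-clockwise seen from above; 0 with its pointer along bench +x (away from the robot). It turns either way for more than a turn, against 0.15 N m of friction, and stays where it is left. Disc 150 mm across, top z 48 mm; hub 28 mm across, top z 64 mm.
- wheel_hub (a point): Point on the wheel's axis (bench x = 0, y = -115 mm) at z 64 mm. Three flat upright radial ribs to push stand on the wheel: 10 mm thick, radius 26 to 64 mm, z 48..72 mm, at +60, 180 and -60 degrees from the pointer.
- pointer_tip (a point): Tip of the pointer, a white fin 6 mm wide that narrows to 3 mm, on the wheel's rim (z 40..58 mm); the point is 90 mm from the wheel's axis, at z 54 mm.
- index_mark (a point): Where the pointer tip belongs: same radius and height, 4 mm in front of the fixed upright index blade (steel, 5 mm wide, radius 94..110 mm from the wheel's axis, top z 58 mm), which stands at the wheel's far side, up to 0.5 rad either way from bench +x.
- canister: Bystander: aluminium screw-top canister, 63 mm across, 98 mm high, standing loose. Origin: middle of its underside.
- diagonal: Bystander: white plastic star diagonal, 66 x 40 x 64 mm, loose. Origin: under the middle of its block.
- eyecup: Bystander: black rubber eyecup, a ring 44 mm across, 26 mm high, loose. Origin: middle of its underside.
- eyepiece: Bystander: loose black eyepiece, 38 mm across, 56 mm high, standing. Origin: middle of its underside.

How it is judged:
On the way, in this order (a step that is already met when the one before it is completed fails the run):
1. the carriage slides off the wheel with its release lever squeezed (value of joint lever above 0.0035 m and value of joint carriage above 0.015 m), for 0.1 s.
2. the carriage is let go and latched in the notch beside the tall pin (y of latch_tooth in the frame of tall_pin between -0.007 and 0.007 m and value of joint lever below 0.0025 m), for 0.2 s.
3. the wheel's pointer is lined up with the index blade (horizontal distance between pointer_tip and index_mark below 0.006 m), for 0.2 s.
At the end, for the whole second after the job is handed in: The carriage is latched in the notch beside the tall pin (tooth within 7 mm of the pin along the rail, lever out to within 2.5 mm of its released position), the pointer tip is within 6 mm of the index mark, seen from above, and wheel and carriage are at rest (all of step 2 and horizontal distance between pointer_tip and index_mark below 0.006 m and velocity of joint wheel between -0.05 and 0.05 rad/s and velocity of joint carriage between -0.01 and 0.01 m/s); the robot touches nothing.
It fails at once if the canister is moved by more than 30 mm (distance of canister from where it was at the start of the episode above 0.03 m).
It fails at once if the diagonal is moved by more than 30 mm (distance of diagonal from where it was at the start of the episode above 0.03 m).
It fails at once if the eyecup is moved by more than 30 mm (distance of eyecup from where it was at the start of the episode above 0.03 m).
It fails at once if the eyepiece is moved by more than 30 mm (distance of eyepiece from where it was at the start of the episode above 0.03 m).
It also fails if it takes over 54 s, if anything falls off the work surface, if the arm or the gripper's body presses on something with over 40 N, if the wrist force passes 120 N, or if a joint passes its speed limit or range.

## Working session

There is one attempt and no reset: what is moved stays moved. The work goes in short steps, each a Python script; the robot and the scene stay as the last script left them, time stands still between calls to the robot, and variables do not carry over. Pictures are saved under pics/ and viewed, at most 10 in all, crops included, and the job is handed in when it is done.

```bash
ls; mkdir -p pics
python3 - <<'E'
from rig import *
import cv2,numpy as np
for n in ("scene","side","wrist"):
    p,d=camera(n); cv2.imwrite(f"pics/{n}0.png",p[:,:,::-1]); np.savez(f"{n}0.npz",p=p,d=d)
    c=camera_params(n); print(n,{k:np.round(v,3).tolist() if not isinstance(v,str) else v for k,v in c.items()})
print(sense()["time_s"])
E
```

```text
pics
scene {'K': [[361.588, 0.0, 260.297], [0.0, 361.588, 189.1], [0.0, 0.0, 1.0]], 'position': [0.992, 0.355, 0.603], 'rotation': [[-0.659, 0.497, -0.564], [0.752, 0.441, -0.49], [0.005, -0.748, -0.664]]}
side {'K': [[483.432, 0.0, 252.048], [0.0, 483.432, 191.171], [0.0, 0.0, 1.0]], 'position': [0.502, 0.71, 0.615], 'rotation': [[-0.993, -0.071, 0.098], [-0.121, 0.6, -0.791], [-0.002, -0.797, -0.605]]}
wrist {'K': [[297.319, 0.0, 260.039], [0.0, 297.319, 192.325], [0.0, 0.0, 1.0]], 'tool_from_camera': [[0.001, -0.961, -0.277, 0.071], [1.0, 0.001, 0.001, 0.0], [-0.001, -0.277, 0.961, -0.117], [0.0, 0.0, 0.0, 1.0]]}
0.15
```

View pics/scene0.png

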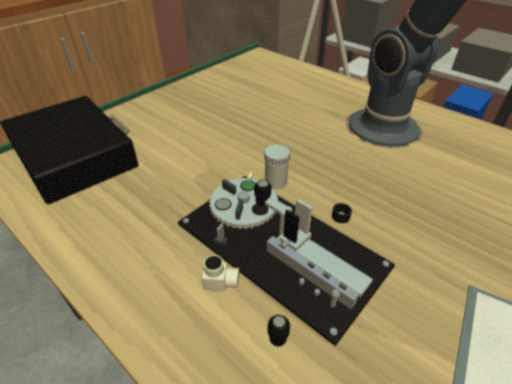

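View pics/side0.png

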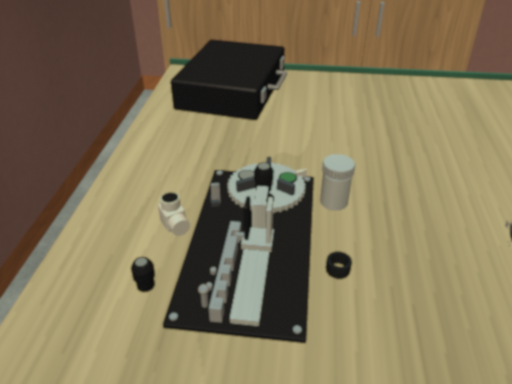

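The scene view shows the bench with the wheel at about (245,200), the rail running to (365,290), and the tall pin seemingly at the far end of the rail, near (335,297). In the side view the plate corners are (216,170), (315,178), (305,333) and (165,327). The pointer seems to be at (303,172) and the blade at (215,190).

```bash
cat > h.py <<'E'
from rig import *
import cv2,numpy as np
def ray(n,uv,z):
    c=camera_params(n);K=np.array(c["K"]);R=np.array(c["rotation"]);o=np.array(c["position"])
    uv=np.atleast_2d(uv).astype(float); d=np.c_[uv,np.ones(len(uv))]@np.linalg.inv(K).T@R.T
    return o+d*((z-o[2])/d[:,2])[:,None]
def proj(n,P):
    c=camera_params(n);K=np.array(c["K"]);R=np.array(c["rotation"]);o=np.array(c["position"])
    q=(np.atleast_2d(P)-o)@R@K.T; return q[:,:2]/q[:,2:]
def cloud(n,d):
    v,u=np.mgrid[:d.shape[0],:d.shape[1]]
    c=camera_params(n);K=np.array(c["K"]);R=np.array(c["rotation"])
    return (np.dstack([u,v,np.ones_like(u)])@np.linalg.inv(K).T*d[...,None])@R.T+np.array(c["position"])
E
python3 - <<'E'
from h import *
for n in ("scene","side"):
    f=np.load(n+"0.npz");p,d=f["p"],f["d"]; P=cloud(n,d)
    m=((p.max(2)<70)&(d>0)&(abs(P[...,2]-0.012)<0.012)).astype(np.uint8)
    nn,l,s,_=cv2.connectedComponentsWithStats(m); k=1+np.argmax(s[1:,4])
    m=(l==k).astype(np.uint8); v,u=np.nonzero(m)
    W=ray(n,np.c_[u,v],0.012)[:,:2]
    r=cv2.minAreaRect((W*1000).astype(np.float32)); print(n,s[k],r,"z med",np.median(P[...,2][m>0]))
    print(cv2.boxPoints(r).round(1).tolist())
a=cv2.imread("pics/scene0.png")[165:345,170:400]; b=cv2.imread("pics/side0.png")[145:340,150:360]
cv2.imwrite("pics/sc.png",cv2.resize(a,None,fx=3.4,fy=3.2,interpolation=3)); cv2.imwrite("pics/si.png",cv2.resize(b,None,fx=3,fy=3,interpolation=3))
E
```

```text
scene [ 178  202  216  143 9153] ((590.1255493164062, 61.09086608886719), (414.46868896484375, 219.04559326171875), 89.69039916992188) z med 0.010333025390242279
[[479.5, -145.5], [698.5, -146.6999969482422], [700.7999877929688, 267.70001220703125], [481.70001220703125, 268.8999938964844]]
side [  164   171   149   171 11368] ((584.3563842773438, 65.5675048828125), (417.1872253417969, 214.55633544921875), 89.64678955078125) z med 0.010070445498763125
[[475.79998779296875, -142.39999389648438], [690.2999877929688, -143.6999969482422], [692.9000244140625, 273.5], [478.3999938964844, 274.79998779296875]]
```

View pics/sc.png

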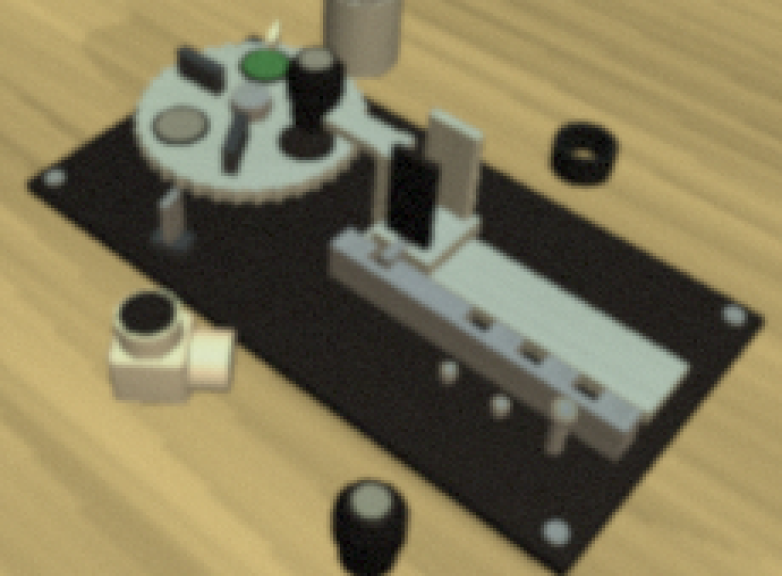

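View pics/si.png

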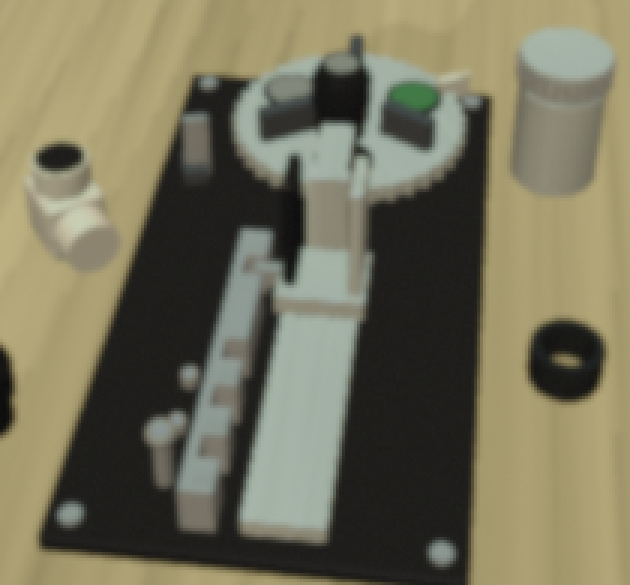

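The tall pin is the third of the three markers, abreast of the last notch (y = 170, joint 0.140). The pointer is on the robot side of the wheel (scene ≈ (250,177), side ≈ (306,172)). The blade is on the far side (scene ≈ (220.6,226), side ≈ (215,184)).

```bash
cat >> h.py <<'E'
def Rt(xang): # tool down, tool x along world angle xang
    c,s=np.cos(xang),np.sin(xang); return np.array([[c,s,0],[s,-c,0],[0,0,-1.]])
def wray(uv,z,pos,rot):
    c=camera_params("wrist");K=np.array(c["K"]);T=np.array(c["tool_from_camera"])
    uv=np.atleast_2d(uv).astype(float); q=(uv-K[:2,2])/K[0,0]; r=np.linalg.norm(q,axis=1)+1e-12
    d=np.c_[q*(np.sin(r)/r)[:,None],np.cos(r)]@T[:3,:3].T@rot.T
    o=pos+rot@T[:3,3]; return o+d*((z-o[2])/d[:,2])[:,None]
def tri(a,b):
    A=[];
    for n,uv in (("scene",a),("side",b)):
        p0=ray(n,uv,0)[0];p1=ray(n,uv,0.3)[0];d=(p1-p0)/np.linalg.norm(p1-p0);A.append((p0,d))
    M=sum(np.eye(3)-np.outer(d,d) for p,d in A);b_=sum((np.eye(3)-np.outer(d,d))@p for p,d in A)
    X=np.linalg.solve(M,b_); return X,[np.linalg.norm(np.cross(X-p,d)) for p,d in A]
def wshot(name):
    s=sense();p,d=camera("wrist");cv2.imwrite(f"pics/{name}.png",p[:,:,::-1])
    np.savez(name+".npz",p=p,d=d,pos=s["position"],rot=s["tcp_rot"]); return p,d
E
python3 - <<'E'
from h import *
np.set_printoptions(precision=4,suppress=True)
print("screws scene",ray("scene",[[186.2,220.3],[386.2,263.4],[333.5,331.3]],0.014)[:,:2])
print("screws side",ray("side",[[219.7,172.7],[307.3,179],[173.3,316.3],[297.3,329.3]],0.014)[:,:2])
print("pointer",tri([250.5,176.9],[306,171.7])); print("bladetop",tri([220.6,226],[215.5,183.5]))
for a in (np.pi/2,-np.pi/2):
    for p in ([.567,.06,.36],[.567,.088,.1],[.567,.228,.1],[.567,-.06,.2]): print(a,inverse_kinematics(p,Rt(a)))
movep([.567,.06,.36],Rt(np.pi/2)); wshot("w1"); print(sense()["time_s"])
E
```

```text
screws scene [[ 0.6798 -0.1345]
 [ 0.4923  0.2553]
 [ 0.6825  0.2535]]
screws side [[ 0.6764 -0.1327]
 [ 0.4874 -0.1316]
 [ 0.6804  0.254 ]
 [ 0.4905  0.2554]]
pointer (array([ 0.4932, -0.111 ,  0.0422]), [np.float64(0.004081008424021122), np.float64(0.004081008424021082)])
bladetop (array([ 0.6659, -0.0349,  0.0566]), [np.float64(0.0005491437354395365), np.float64(0.0005491437354396878)])
1.5707963267948966 [-0.6608  0.2393  0.5974  1.6727 -0.1399  1.2726 -0.0354]
1.5707963267948966 [-0.5669  0.52    0.451   1.9403 -0.3227  0.7518  0.0705]
1.5707963267948966 [-0.7351  0.5607  0.3889  1.848  -0.2883  0.7883 -0.195 ]
1.5707963267948966 [-0.4978  0.4158  0.6956  1.8796 -0.3215  0.9601  0.3431]
-1.5707963267948966 [ 0.6655  0.4442 -1.1713  1.6017  0.4155  1.3746  2.5879]
-1.5707963267948966 [ 0.5698  0.8334 -1.1827  1.8751  0.8877  1.083   2.1644]
-1.5707963267948966 [-0.2511  0.5531 -0.2719  1.8176  0.1984  0.7974  2.5181]
-1.5707963267948966 [-0.7525  0.5756  1.1164  1.891  -0.5961  1.0578 -2.5293]
2.6917
```

View pics/w1.png

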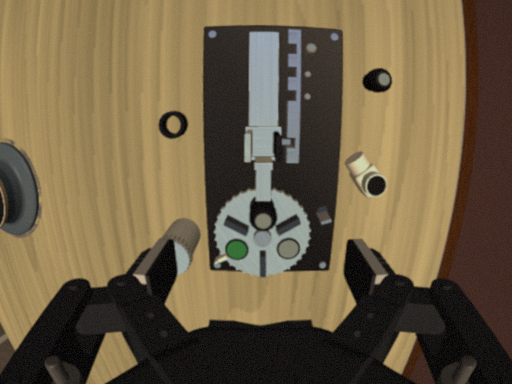

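The wrist view from above shows the screws at (212,34), (335,37), (217,266) and (322,265), the hub at (262,239), the pointer tip at about (216,263), the blade at about (325,215), and the tall pin at (311,47) beside the last notch.

Run:
```python
from h import *
np.set_printoptions(precision=4,suppress=True)
f=np.load("w1.npz");p,pos,rot=f["p"],f["pos"],f["rot"]
g=p.min(2).astype(float)
def cen(u,v,r=6):
    w=g[v-r:v+r+1,u-r:u+r+1]; w=np.clip(w-w.min()-0.4*(w.max()-w.min()),0,None)
    y,x=np.mgrid[v-r:v+r+1,u-r:u+r+1]; return [(w*x).sum()/w.sum(),(w*y).sum()/w.sum()]
sc=[cen(212,34,5),cen(335,37,5),cen(217,266,4),cen(322,265,4)];S=wray(sc,0.014,pos,rot)[:,:2];print(sc,S)
c=S.mean(0); yd=(S[0]+S[1]-S[2]-S[3]); yaw=np.arctan2(-yd[0],yd[1]); xd=S[1]+S[3]-S[0]-S[2]
print("center",c,"yaw",yaw,np.arctan2(xd[1],xd[0]),"sizes",np.linalg.norm(xd)/2,np.linalg.norm(yd)/2)
R=np.array([[np.cos(yaw),-np.sin(yaw)],[np.sin(yaw),np.cos(yaw)]]); O=c-R@[.015,.005]
b=lambda uv,z:(wray(uv,z,pos,rot)[:,:2]-O)@R
print("O",O)
print("hub",b([[262,239]],.064),"pin",b([[311,47]],.054),"pointer",b([[216,263]],.054),"blade",b([[325,215]],.058))
for uv in ([216,263],[325,215]):
    q=b([uv],.056)[0]-[0,-.115]; print(np.linalg.norm(q),np.arctan2(q[1],q[0]))
a=p[195:290,190:345,::-1]; cv2.imwrite("pics/w1c.png",cv2.resize(a,None,fx=5,fy=5,interpolation=3))
```

```text
[[np.float64(211.94866135687556), np.float64(33.728624892044905)], [np.float64(334.124156246542), np.float64(36.44893216775478)], [np.float64(216.78929840142095), np.float64(264.023201598579)], [np.float64(322.18701734750977), np.float64(264.75254616675994)]] [[ 0.4915  0.2539]
 [ 0.6818  0.253 ]
 [ 0.4896 -0.1351]
 [ 0.6796 -0.137 ]]
center [0.5856 0.0587] yaw -0.005087209457332851 -0.007587371080052991 sizes 0.19013239247603914 0.389538108119631
O [0.5706 0.0538]
hub [[-0.0001 -0.1146]] pin [[0.0664 0.1705]] pointer [[-0.0747 -0.1643]] blade [[ 0.0958 -0.0774]]
0.08854654284630474 -2.567138340336116
0.1031177763174525 0.3655644251073239
```

View pics/w1c.png

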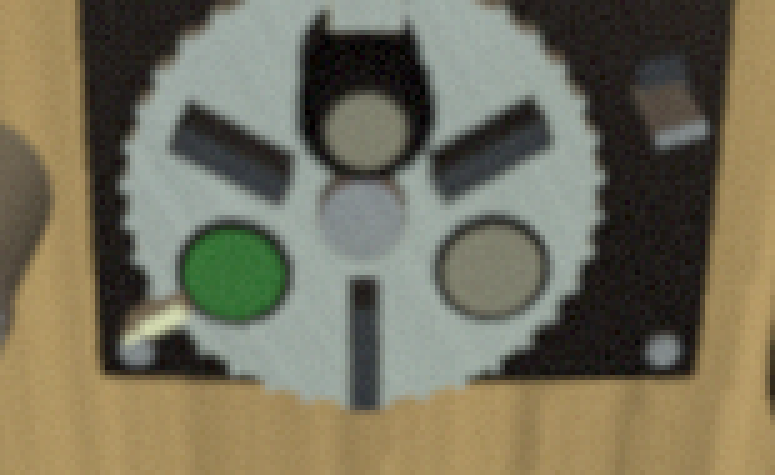

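```bash
cat >> h.py <<'E'
O=np.array([.570,.0543]);YAW=-.005
RB=np.array([[np.cos(YAW),-np.sin(YAW)],[np.sin(YAW),np.cos(YAW)]])
def B(x,y,z): return np.r_[O+RB@[x,y],z]
def st(t=""):
    s=sense();print(t,round(s["time_s"],2),"pos",np.round(s["position"],4),"gap",round(s["finger_gap"],4),"F",np.round(s["wrist_force"],1),"g",np.round(s["gripper_force"],1))
E
python3 - <<'E'
from h import *
R=Rt(np.pi/2+YAW)
movep(B(-.006,.03,.17),R); hit=move_l(B(-.006,.03,.099),feed=.1,until_force=10); st(f"down {hit}")
if hit: raise SystemExit
command_gripper(.03,30); st("grip")
if not .033<sense()["finger_gap"]<.040: raise SystemExit
move_l(B(-.006,.05,.099),feed=.06); st("20mm")
move_l(B(-.006,.17,.099),feed=.06); st("140mm")
wshot("w2")
E
```

```text
down False 4.34 pos [0.5647 0.0843 0.0996] gap 0.0854 F [0.4 0.2 0. ] g 0.0
grip 4.87 pos [0.5647 0.0845 0.1011] gap 0.0351 F [-5.3 -0.5 13.7] g 30.5
20mm 5.35 pos [0.5648 0.1055 0.1011] gap 0.0349 F [-5.3  1.5 13.6] g 30.2
140mm 7.5 pos [0.5655 0.2243 0.1011] gap 0.0352 F [-4.5 -1.5 11.3] g 29.9
```

Run:
```python
from h import *
command_gripper(.085); sleep(.3); st("open")
move_l(B(-.006,.17,.19),feed=.2)
movep(B(0,.0,.36),Rt(np.pi/2+YAW)); st(); p,d=wshot("w3")
cv2.imwrite("pics/w3c.png",np.hstack([cv2.resize(p[40:200,200:350,::-1],None,fx=2.6,fy=2.6,interpolation=3),cv2.resize(p[160:320,185:335,::-1],None,fx=2.6,fy=2.6,interpolation=3)]))
```

```text
open 8.4 pos [0.5648 0.2243 0.099 ] gap 0.0851 F [-0.3 -0.3  0.8] g 0.0
 9.96 pos [0.5694 0.0563 0.3581] gap 0.0854 F [-0.1 -0.3 -0.1] g 0.0
```

View pics/w3c.png

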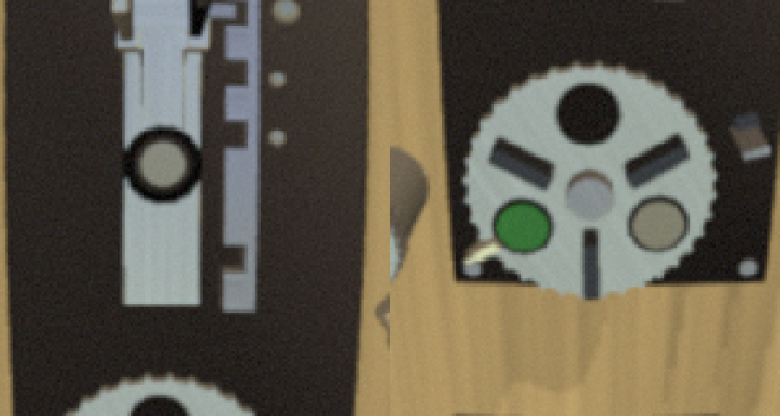

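Run:
```python
from h import *
np.set_printoptions(precision=4,suppress=True)
f=np.load("w3.npz");pos,rot=f["pos"],f["rot"]
b=lambda uv,z:((wray(uv,z,pos,rot)[:,:2]-O)@RB)[0]
h=b([261.9,235],.064); print("hub",h)
for n,uv in (("ptr",[213.8,260.8]),("blade",[325.8,218.8])):
    q=b(uv,.058)-[0,-.115]; print(n,np.linalg.norm(q),np.arctan2(q[1],q[0]))
# feasibility of grip at rib 180deg from pointer
for s0 in (0.56,):
    for a in np.linspace(s0,s0+2.84,8):
        print(round(a,2),inverse_kinematics(B(.045*np.cos(a),-.115+.045*np.sin(a),.08),Rt(a+YAW)))
```

```text
hub [ 0.0014 -0.1129]
ptr 0.08938871395634632 -2.5808521990347684
blade 0.1023183563249824 0.25547302413881245
0.56 [-0.4645  0.643   0.6409  1.8744 -0.5242  0.7984 -0.5586]
0.97 [-0.461   0.6122  0.5937  1.9045 -0.4802  0.7697 -0.2086]
1.37 [-0.4478  0.5779  0.5457  1.9431 -0.4349  0.7383  0.1493]
1.78 [-0.4224  0.5441  0.4993  1.9841 -0.3912  0.7078  0.5193]
2.18 [-0.3833  0.5146  0.4553  2.0205 -0.3506  0.6817  0.9034]
2.59 [-0.3212  0.4908  0.4004  2.0453 -0.3037  0.6616  1.2912]
2.99 [-0.2444  0.4768  0.3405  2.0537 -0.2559  0.6506  1.6843]
3.4 [-0.1579  0.4737  0.2735  2.0438 -0.2052  0.6495  2.0752]
```

Run:
```python
from h import *
G=lambda a,z=.08:B(.045*np.cos(a),-.1145+.045*np.sin(a),z)
a0=-2.58+np.pi; a1=.26+np.pi
movep(G(a0,.14),Rt(a0+YAW)); command_gripper(.045,25)
hit=move_l(G(a0),feed=.08,until_force=8); st(f"down {hit}")
if hit: raise SystemExit
command_gripper(.0,25); st("grip")
if sense()["finger_gap"]<.007: raise SystemExit
for i,a in enumerate(np.linspace(a0,a1,20)[1:]):
    move_l(G(a),Rt(a+YAW),feed=.04)
    if i%4==2: st(round(a,2))
    F=sense()
    if np.linalg.norm(F["wrist_force"])>50: print("force");raise SystemExit
st("end")
command_gripper(.045); move_l(G(a1,.2),feed=.2)
movep(B(0,.0,.36),Rt(np.pi/2+YAW)); st(); p,d=wshot("w4")
cv2.imwrite("pics/w4c.png",cv2.resize(p[195:290,190:345,::-1],None,fx=5,fy=5,interpolation=3))
```

```text
down False 12.33 pos [ 0.608  -0.0367  0.0803] gap 0.0449 F [ 0.1 -0.   0.4] g 0.0
grip 12.74 pos [ 0.6087 -0.0372  0.0807] gap 0.0092 F [ 2.1 -2.8  1.5] g 25.1
1.01 13.69 pos [ 0.5941 -0.0229  0.0806] gap 0.0093 F [ 2.  -3.6  6.3] g 27.1
1.61 14.96 pos [ 0.5683 -0.0162  0.0806] gap 0.0094 F [ 1.5 -4.2  6.7] g 25.9
2.21 16.23 pos [ 0.5432 -0.0249  0.0806] gap 0.01 F [ 0.5 -3.8  7.2] g 25.5
2.8 17.49 pos [ 0.5271 -0.0463  0.0806] gap 0.0091 F [ 1.  -4.6  8.9] g 25.6
3.4 18.76 pos [ 0.5257 -0.0732  0.0806] gap 0.0098 F [ 0.2 -5.6  8.6] g 25.7
end 18.76 pos [ 0.5257 -0.0732  0.0806] gap 0.0098 F [ 0.2 -5.6  8.6] g 25.7
 21.68 pos [0.5698 0.054  0.3592] gap 0.0451 F [-0.5  0.   0.4] g 0.0
```

View pics/w4c.png

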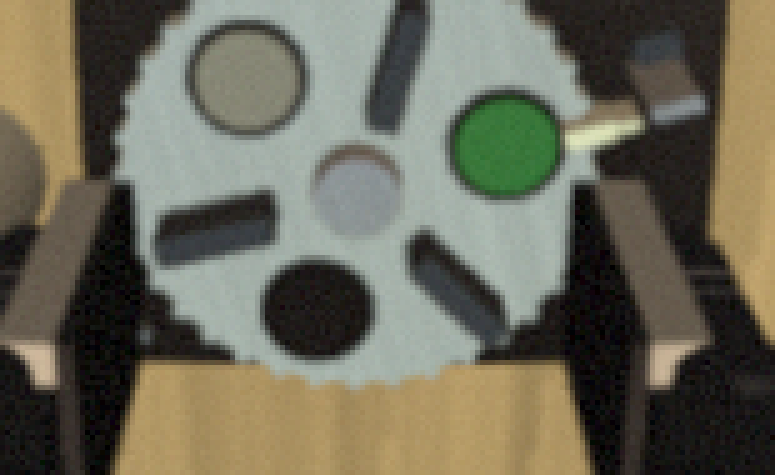

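The pointer tip's top is at crop (643,122) and it points at the blade, whose top centre is (680,109). The offset is roughly 1 mm. I'll check the pointer and the latch from closer.

Run:
```python
from h import *
R=Rt(np.pi/2+YAW)
movep(B(.09,-.10,.17),R); p,_=wshot("w5")
movep(B(.03,.15,.22),R); q,_=wshot("w6"); st()
cv2.imwrite("pics/c2.png",np.hstack([cv2.resize(p[110:260,185:335,::-1],(390,390),interpolation=3),cv2.resize(q[60:260,160:360,::-1],(390,390),interpolation=3)]))
```

```text
23.77 pos [0.6015 0.2015 0.22  ] gap 0.0449 F [-0.2 -1.2  0.1] g 0.0
```

View pics/c2.png

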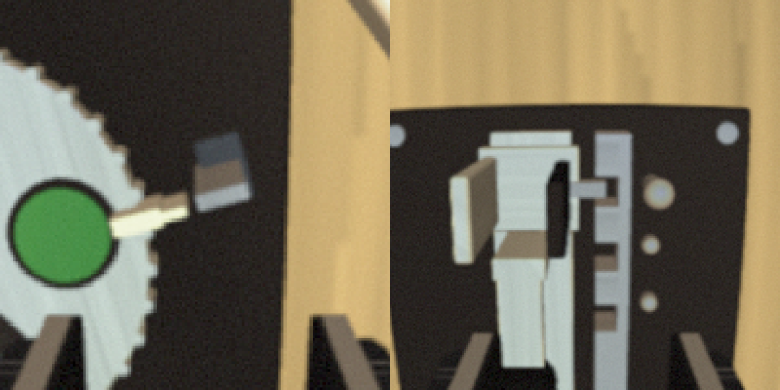

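The tooth sits in the notch beside the tall pin with the lever out (right half, tooth at (605,190)). The pointer tip at (188,211) is about 2 mm off the blade's centreline, inside the 6 mm tolerance.

```bash
python3 -c "
from rig import *
print(finish_job())"
```

```text
the job is handed in; nothing more can be done
None
```

Job handed in at about 24 s: the carriage is latched in the last notch beside the tall pin, the pointer is about 2 mm off the blade's centreline by the last picture, and the robot touched none of the loose items; the judge's verdict was not shown.

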